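Run the antenna mast hoist from its hold-to-run key switch

TASK

Get the mast hoist running from its control box: first turn the coupling ring of the link plug clockwise, fully round to its locked mark. Then take the key with the big round head out of the key block and work it all the way down into the key switch on the box (where it stops on a sticky disc, press lightly and rock it up to some 30 degrees each way until it drops, and on until it is fully home), turn it a quarter turn clockwise to its stop against the spring and keep it there: the hoist runs only while the key is held, so finish still gripping the turned key. Leave the other two keys in the block and everything else on the desk alone.

Things in the scene. Friction and masses are not known exactly. Their poses are not given: they have to be found in the camera images.
- hoist_box: Mast hoist control box, fixed, grey steel, 170 (x) x 250 (y) x 80 (z) mm. Origin: centre of its underside; front with meter and lamps is -x, y its left, z up. On its top face: key switch at x -30, y -65 mm; link plug at x -30, y +65; emergency stop, 26 tall, at x +45, y 0; selector and lamp, under 21 tall, at x +45, y -75 and +75.
- keyway (a point): Middle of the key switch's mouth, 88 mm above the desk on the lock's vertical axis; axes as hoist_box. The mouth is a slot 15.5 x 4.5 mm with a 1.2 mm countersink in the entry disc (0 to 5 mm deep, turns freely with the key), long way along the box's x axis at rest, inside a bezel 36 mm across, 1 mm above the mouth and 9 above the face plate.
- sticky_discs (a point): Point in the lock 14 mm below the mouth. Two sticky discs, 8-13 and 16-21 mm deep, slots 15.5 x 4.5, start 0.4 to 0.56 rad from rest, one clockwise, one anticlockwise. A disc stops the blade unless the key is within about 0.1 rad of its angle; pressing lightly (up to 15 N) does not turn it; once in, it turns with the key (0.045 N m). The key may turn 0.75 rad anticlockwise of rest.
- switch (a joint): Angle (rad) of the switch rotor, 24 to 36 mm below the mouth, slot 16 x 5; 0 at rest, so the last drop comes with the key within 0.14 rad of rest. Grows clockwise from above to its stop at 1.571 (run). Spring back: 0.04 N m at 0, 0.12 at the stop. About 0.14 rad of play: the key turns about 1.7 rad to reach the stop. Turned only by a key over 24 mm in.
- link_ring (a joint): Angle (rad) of the link plug's coupling ring: 0 open, growing clockwise seen from above to its stop at 1.309, the locked mark, where the pointer on the ring's skirt stands at the single black bar at the front of the plug's square flange. It starts between 0 and 0.35 and stays where it is left (friction 0.06 N m).
- ring_grip (a point): Grip point of the coupling ring on its vertical axis, 110 mm above the desk (axes turn with the ring). The ring is a ribbed aluminium cylinder 40 mm in diameter (42 over ribs), 83 to 117 mm above the desk; its skirt, 49 mm in diameter, spans 83 to 87 mm; the black plug body, 31 mm in diameter, stands up through it to 130 mm.
- key_round_centre (a point): Centre of the head of the hoist key, the one to use: black disc 34 mm in diameter, 9 thick (along x: grip across it). Key's y: along head and blade width; z up, away from the tip. 26 mm below: foot of a 9 x 19 x 10 mm shoulder, then the blade, 3 (x) x 14 (y) mm, 34 long, square end. Same after half a turn. 50 g. Home: this point 26 mm above the mouth.
- key_round: The same hoist key; origin at the foot of its shoulder, 26 mm below the middle of its head; same axes.
- key_block: Aluminium key block, fixed, 52 (x) x 166 (y) x 45 (z) mm; origin: centre of its underside. Three keys stand upright in slots 46 mm apart along its y axis, shoulders on its top, heads' wide sides along the row; which key is where varies. Slots 38 mm deep, about 0.75 mm of play round the blades.
- key_square_centre (a point): Another key, head 24 x 24 x 9 mm; the point is 26 mm above the foot of its shoulder. Leave it alone.
- key_tall_centre (a point): Another key, head 16 wide x 46 tall x 9 mm; the point is 26 mm above the foot of its shoulder. Leave it alone.
- pencil: Bystander: yellow pencil, 150 mm long along y, 7 mm thick, lying in front of the box; origin under its middle.
- fist_mic: Bystander: black hand microphone 85 x 56 x 26 mm, lying behind the key block; origin under its middle.
- mug: Bystander: white mug, 80 mm across and 92 mm tall; origin under its middle.
- bottle: Bystander: plastic bottle, 68 mm across and 215 mm tall; origin under its middle.
- morse_key: Bystander: paddle morse key on a heavy 85 x 75 mm base, 48 mm tall; origin under its middle.
Mind the look-alikes: they are no part of the job. Leave any brown or purple look-alike of the key_round alone.

How it is judged:
By the outcome, as a careful person would: the job done as asked, in the order asked, and still so for the second after the job is handed in, while the arm keeps its last pose, push and grip.
It also fails if it takes over 72 s, if anything falls off the work surface, if the arm or the gripper's body presses on something with over 40 N, if the wrist force passes 120 N, or if a joint passes its speed limit or range.

ROBOT

A 6-joint arm with a two-finger parallel gripper is mounted at the origin on the work surface. World frame = base frame: x ahead of the robot, y to its left, z up, the work surface at z = 0. Lengths are in m, angles in rad, forces in N, time in s.
With the tool pointing down it reaches from about 0.25 to 0.775 m from the base axis. Payload 4 kg.
Tool frame: the origin (TCP) lies midway between the tips of the shut fingers; the grasp point (between the pads) lies 19 mm behind it; z points along the fingers, y is the direction in which the jaws open and shut (so a half turn about z gives the same grasp; the last joint's range is limited). The gripper opens to 94 mm and grips with 3 to 60 N. Pads are 16 mm wide; open, the fingers measure 119 mm over their backs; the gripper's body (75 mm by 177 mm) begins 78 mm behind the grasp point.
Start: joints at [-0.103, 0.087, 1.371, -0, 1.684, -0.103], TCP at [0.55, -0, 0.206] pointing down, gripper open.
Joint ranges: [-3.1, 3.1], [-0.76, 2.03], [0.27, 2.55], [-1.08, 4.22], [0.17, 2.65], [-2.57, 2.57]. Speed limits (rad/s): [2.79, 2.79, 3.14, 3.14, 3.14, 3.14].

INTERFACE

Orientations are given as [roll, pitch, yaw] about the fixed x, y, z axes, in that order (R = Rz(yaw) Ry(pitch) Rx(roll)).
In Python, from bench import robot, cams gives the robot as it stands.
- The arm moves only by the tool step_arm, never from a script. Its argument "plan" is a list that holds one entry, the list of rows, each a list of 5 numbers: the shift along the world's x, y, z in mm, then the turn about the world's z in rad, then the opening in per cent of the stroke, from 0 (shut) to 100 (fully open). In form: [[[tx, ty, tz, turn, fingers], ...]]. A call has 1 to 8 rows; each row is the pose to reach, as a shift and turn from the pose commanded when the call began; what a row does not reach only later rows make up. A row lasts 1/12 s, in which the tool goes at most 41.7 mm and 7.16 degrees, less where a joint would pass 70% of its speed; a pose out of reach is approached as far as the arm can. A call with a gripper value outside its range is refused whole. The fingers move at their own pace and stop on an object; the grip force is fixed at half the most. Time passes only in rows, so rows that repeat a pose let the fingers close. It gives the time, the measured TCP pose, the force and the opening at its end, in the units of the state.
- robot.get_obs(): the state, without advancing time (a new reading comes with each control period).
- cams.snapshot(name): name is "scene" or "side" or "wrist"; returns a dict with "frame" (400x640x3 uint8, red, green, blue), "camera_matrix" (3x3 intrinsics, pixels), "origin" and "attitude" of the camera in the world; the wrist camera has in their place "T_tool_cam" (4x4, takes a point from camera to tool coordinates, whose origin is the TCP and whose axes are the flange's). Camera axes: x right, y down, z forward; pixel columns grow to the right and rows downward; lengths in m; the calibration is good to about 2 mm. A picture is of the moment at which its call begins: read the wrist's pose just before it. There is no depth.
- robot.close_job(): hands the job in, once; it reports no verdict.
The state is a dict: "time": time; "joint_positions": joint angles; "qvel": joint speeds; "joint_torque": joint torques, N m; "tool_pos": TCP position; "ee_rot": TCP orientation; "wrist_force": force on the tool from outside, world axes, zero at the start; "wrist_torque": the same for the moment, N m; "width": finger opening in m.
Only numpy, scipy, OpenCV 4.12 (cv2) and the standard library are available. Lean on these libraries where they do the work, as an engineer would, in place of code of your own. Each camera call takes 0.05 s, during which the arm holds its last target. There are 200 camera calls.

## Working session

There is one attempt and no reset: what is moved stays moved. The work goes in short steps, Python scripts to look and compute and a tool call to move; the robot and the scene stay as the last step left them, time stands still between calls to the robot, and variables do not carry over. Pictures are saved under pics/ and viewed, about 8 in all and at most 12, crops included, and the job is handed in when it is done.

Besides the shell and the picture viewer there is one more tool, called after "Request:" as name(argument=value, ...), one argument or row to a line, values as JSON. step_arm: Moves the arm, as the interface text tells. Its arguments: {"type":"object","properties":{"plan":{"type":"array"}},"required":["plan"]}

```bash
ls; mkdir -p pics; cat > h.py <<'E'
import numpy as np,cv2
from bench import robot,cams
from scipy.spatial.transform import Rotation as R
def snap(n):
    o=robot.get_obs(); s=cams.snapshot(n); K=np.array(s["camera_matrix"])
    if n=="wrist":
        T=np.eye(4);T[:3,:3]=R.from_euler('xyz',o["ee_rot"]).as_matrix();T[:3,3]=o["tool_pos"]
        T=T@np.array(s["T_tool_cam"])
    else:
        T=np.eye(4);A=np.array(s["attitude"]);T[:3,:3]=A if A.shape==(3,3) else R.from_euler('xyz',A).as_matrix();T[:3,3]=s["origin"]
    return s["frame"],K,T
def onz(K,T,uv,z):
    d=T[:3,:3]@np.linalg.inv(K)@np.array([uv[0],uv[1],1.]); return T[:3,3]+d*(z-T[2,3])/d[2]
def proj(K,T,p):
    q=K@(T[:3,:3].T@(np.array(p)-T[:3,3])); return q[:2]/q[2]
def save(f,im): cv2.imwrite("pics/"+f,cv2.cvtColor(im,cv2.COLOR_RGB2BGR))
E
python3 - <<'E'
from h import *
print(robot.get_obs())
for n in("scene","side","wrist"):
    s=cams.snapshot(n); print(n,s.get("origin"),s.get("attitude"),s["camera_matrix"],s.get("T_tool_cam"))
    im,K,T=snap(n); save(n+"0.png",im); np.savez("pics/"+n+"0.npz",im=im,K=K,T=T)
E
```

```text
pics
{'time': 0.0, 'joint_positions': array([-1.03084307e-01,  8.79256014e-02,  1.37227321e+00, -1.17815256e-05,
        1.68359390e+00, -1.03127248e-01]), 'qvel': array([-0.00044322,  0.00054607,  0.00106613, -0.0001655 , -0.00027127,
       -0.00101902]), 'joint_torque': array([ 1.28542815e-03, -3.40182602e+01, -3.02423716e+01,  7.18220207e-02,
        3.29729996e-02, -1.13141955e-04]), 'tool_pos': array([5.49439838e-01, 5.78346084e-05, 2.04310641e-01]), 'ee_rot': array([-3.13940308e+00, -2.14836473e-04,  1.57083772e+00]), 'wrist_force': array([0.10311413, 0.68177564, 0.64758425]), 'wrist_torque': array([-0.03360063, -0.02360174, -0.0078412 ]), 'width': 0.09414597205512161}
scene [1.02601301 0.86179316 0.98763398] [-2.30373216  0.00955931  2.55356997] [[410.93895699   0.         318.14871763]
 [  0.         410.93895699 194.91543347]
 [  0.           0.           1.        ]] None
side [0.13398215 0.80379074 0.79801283] [-2.25171664  0.01865192 -2.72066225] [[366.24462678   0.         315.3641408 ]
 [  0.         366.24462678 200.82402255]
 [  0.           0.           1.        ]] None
wrist None None [[278.63959829   0.         316.82381699]
 [  0.         278.63959829 197.10619453]
 [  0.           0.           1.        ]] [[ 1.63225075e-03 -9.72917252e-01 -2.31147912e-01  6.67305627e-02]
 [ 9.99998096e-01  1.83523584e-03 -6.63146659e-04 -8.60017511e-04]
 [ 1.06939776e-03 -2.31146390e-01  9.72918395e-01 -1.79885533e-01]
 [ 0.00000000e+00  0.00000000e+00  0.00000000e+00  1.00000000e+00]]
```

View pics/scene0.png

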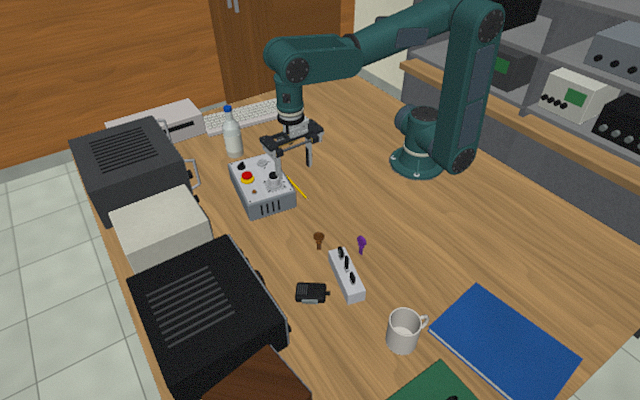

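View pics/side0.png

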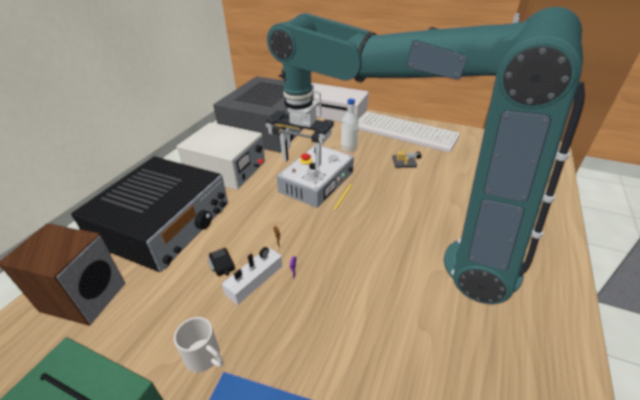

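View pics/wrist0.png

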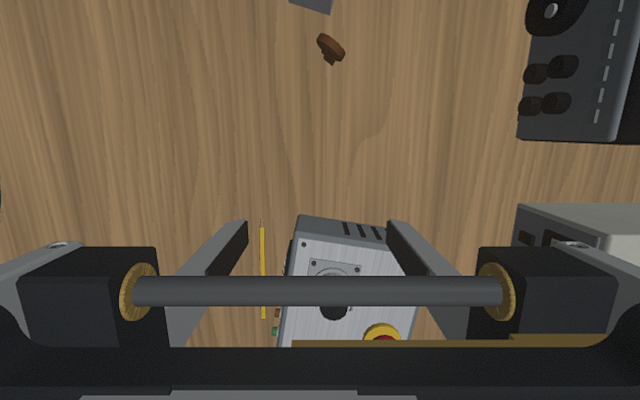

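Scene: box at about (262,185), key block at (347,275) with a brown look-alike at (319,240) and a purple one at (361,243). The wrist view shows the box top at (340,290), with the ring near (335,305). I'll raise the arm for a clean wrist view.

Request:
step_arm(
  plan=[
    [[0,-15,40,0,100],[0,-30,80,0,100],[0,-50,120,0,100],[0,-60,150,0,100],[0,-60,150,0,100],[0,-60,150,0,100]],
  ],
)

```text
time: 0.8
tool_pos: [0.5508, -0.0608, 0.3584]
ee_rot: [3.136, 0.001, 1.569]
wrist_force: [0.0, 0.1, -0.8]
width: 0.0938
```

```bash
python3 - <<'E'
from h import *
im,K,T=snap("wrist"); save("w1.png",im); np.savez("pics/w1.npz",im=im,K=K,T=T); print(T[:3,3])
d=np.load("pics/scene0.npz")
for n,uv,z in[("boxtop c",(262,180),.08),("key near",(340,252),.07),("mid",(347,262),.07),("far",(352,278),.07),("brown",(319,240),0.0),("purple",(361,243),.0)]:print(n,onz(d["K"],d["T"],uv,z))
E
```

```text
[0.54896775 0.0061233  0.53821696]
boxtop c [ 0.59119934 -0.15496993  0.08      ]
key near [0.55243424 0.24947495 0.07      ]
mid [0.55756201 0.29016514 0.07      ]
far [0.57925701 0.34204932 0.07      ]
brown [0.54269693 0.1247445  0.        ]
purple [0.43943129 0.21020949 0.        ]
```

View pics/w1.png

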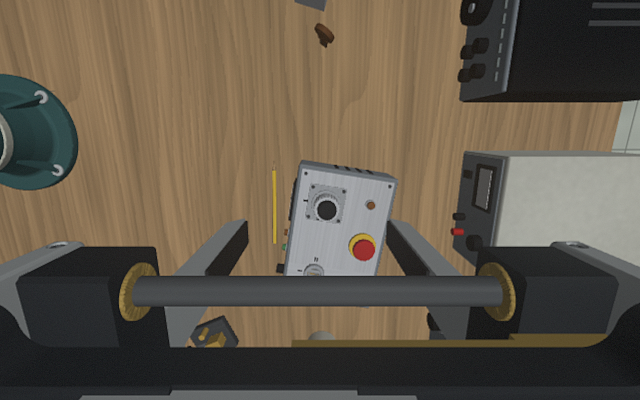

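Ring at (326,207), lock at (314,270) half-hidden by the fingers. Shifting in -y and a little lower for a closer view of both.

Request:
step_arm(
  plan=[
    [[0,-40,-10,0,100],[0,-80,-30,0,100],[0,-110,-60,0,100],[0,-120,-80,0,100],[0,-120,-80,0,100],[0,-120,-80,0,100]],
  ],
)

```text
time: 1.35
tool_pos: [0.5486, -0.1791, 0.2717]
ee_rot: [-3.135, -0.004, 1.57]
wrist_force: [0.8, -0.4, -0.4]
width: 0.0941
```

```bash
python3 - <<'E'
from h import *
im,K,T=snap("wrist"); np.savez("pics/w2.npz",im=im,K=K,T=T); print(T[:3,3])
c=im[0:270,220:490]; save("w2.png",cv2.resize(c,None,fx=2.2,fy=2.2,interpolation=cv2.INTER_CUBIC))
E
```

```text
[ 0.54907164 -0.1130688   0.45183418]
```

View pics/w2.png

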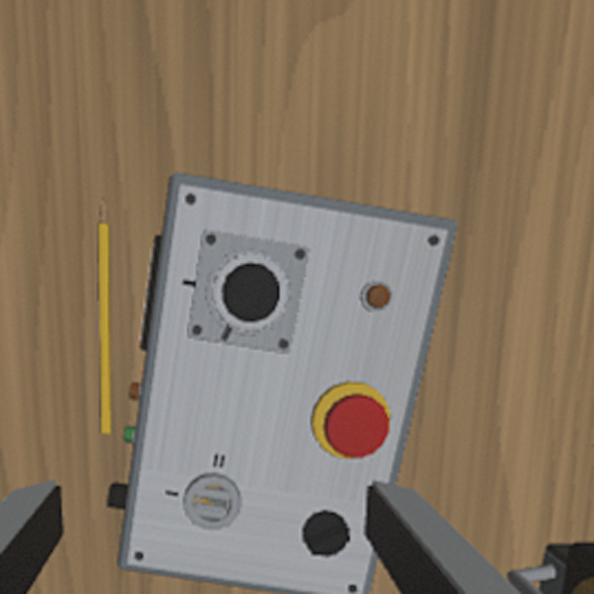

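Clean view: plug top (251,293), pointer (227,333), lock (212,500), mark at (190,283); corners (175,177), (455,220), (122,567) (crop pixels).

```bash
python3 - <<'E'
from h import *
d=np.load("pics/w2.npz"); im,K,T=d["im"],d["K"],d["T"]
f=lambda u,v:(220+u/2.2,v/2.2)
g=cv2.cvtColor(im,cv2.COLOR_RGB2GRAY)
u,v=map(int,f(251,293)); m=(g[v-30:v+30,u-30:u+30]<60).astype(np.uint8)
n,l,s,c=cv2.connectedComponentsWithStats(m); k=1+np.argmax(s[1:,4]); pc=c[k]+[u-30,v-30]; print("plug px",pc,s[k,4])
P=onz(K,T,pc,.130); print("plug",P)
L=onz(K,T,f(212,500),.089); print("lock",L)
C=[onz(K,T,f(*p),.08)[:2] for p in((175,177),(455,220),(122,567))]
print(C, np.linalg.norm(C[1]-C[0]),np.linalg.norm(C[2]-C[0]))
e=C[1]-C[0]; print("yaw x",np.arctan2(e[1],e[0])); e=C[0]-C[2]; print("yaw y",np.arctan2(-e[0],e[1]))
e=(P-L)[:2]; yaw=np.arctan2(-e[0],e[1]);print("yaw PL",yaw,np.linalg.norm(e))
p=onz(K,T,f(227,333),.087)-P; q=onz(K,T,f(190,283),.081)-P
a=np.arctan2(p[1],p[0]);b=np.arctan2(q[1],q[0]); print("ptr",a,"mark",b,"cw to go",(a-b)%6.283)
cen=(C[1]+C[2])/2; Rz=R.from_euler('z',yaw).as_matrix()[:2,:2]
print("cen",cen,"pred plug",cen+Rz@[-.03,.065],"lock",cen+Rz@[-.03,-.065])
E
```

```text
plug px [333.76699029 132.56504854] 515
plug [ 0.56552273 -0.113603    0.13      ]
lock [ 0.54565357 -0.24027699  0.089     ]
[array([ 0.52440423, -0.05033297]), array([ 0.68498977, -0.0734615 ]), array([ 0.48646643, -0.29005168])] 0.16224254897969062 0.24270215251158037
yaw x -0.14304257626838043
yaw y -0.15695788614385967
yaw PL -0.15558504905943632 0.12822278893784705
ptr -2.008757472701161 mark 2.9963626667937318 cw to go 1.2778798605051076
cen [ 0.5857281  -0.18175659] pred plug [ 0.56616275 -0.11289298] lock [ 0.54601819 -0.24132272]
```

```bash
python3 - <<'E'
from h import *
o=robot.get_obs(); print(o["tool_pos"],o["ee_rot"],o["joint_positions"],o["qvel"])
snap("wrist"); o=robot.get_obs(); print(o["time"],o["tool_pos"],o["ee_rot"],o["joint_positions"][5])
E
```

```text
[ 0.54964023 -0.17879629  0.27446987] [-3.13919875e+00 -1.96822821e-03  1.57154284e+00] [-4.13094904e-01  1.50198671e-01  1.16573567e+00  8.68107868e-04
  1.82864153e+00 -4.13623655e-01] [ 0.01955428 -0.02751957 -0.05807685  0.000698   -0.00052102 -0.00159682]
1.45 [ 0.550319   -0.17867844  0.27630816] [ 3.14075945e+00 -4.20532044e-04  1.57234875e+00] -0.41372376023171714
```

```bash
python3 - <<'E'
from h import *
d=np.load("pics/w2.npz"); im0=d["im"]
im,K,T=snap("wrist"); np.savez("pics/w3.npz",im=im,K=K,T=T); print(T[:3,3],robot.get_obs()["tool_pos"])
def tr(u,v,r=14):
    u0,v0=round(u),round(v)
    t=im0[v0-r:v0+r,u0-r:u0+r]; w=im[v0-r-12:v0+r+12,u0-r-12:u0+r+12]
    q=cv2.matchTemplate(w,t,cv2.TM_CCOEFF_NORMED); _,s,_,l=cv2.minMaxLoc(q)
    y=q[l[1],l[0]-1:l[0]+2];z=q[l[1]-1:l[1]+2,l[0]]; sub=lambda a:.5*(a[0]-a[2])/(a[0]-2*a[1]+a[2])
    return (u+l[0]-12+sub(y),v+l[1]-12+sub(z))
f=lambda u,v:(220+u/2.2,v/2.2)
P=onz(K,T,tr(333.77,132.57),.13);L=onz(K,T,tr(*f(212,500)),.089)
C=[onz(K,T,tr(*f(*p)),.08)[:2] for p in((175,177),(455,220),(122,567))]
e=(P-L)[:2];yaw=np.arctan2(-e[0],e[1]); cen=(C[1]+C[2])/2;Rz=R.from_euler('z',yaw).as_matrix()[:2,:2]
print(P,L,yaw,np.linalg.norm(e)); print(cen,cen+Rz@[-.03,.065],cen+Rz@[-.03,-.065])
e=C[1]-C[0];print(np.arctan2(e[1],e[0]));e=C[0]-C[2];print(np.arctan2(-e[0],e[1]))
E
```

```text
[ 0.54920746 -0.11202364  0.45622275] [ 0.55068783 -0.17869546  0.27735142]
[ 0.5654835  -0.11361257  0.13      ] [ 0.5457325  -0.24041888  0.089     ] -0.15451568249132422 0.1283352692878716
[ 0.58576382 -0.18176181] [ 0.56612484 -0.11291916] [ 0.54611764 -0.24137036]
-0.14207406721950563
-0.15718177283717003
```

Request:
step_arm(
  plan=[
    [[8,33,-30,0,70],[15,66,-60,0,70],[15,66,-90,0,70],[15,66,-125,0,70],[15,66,-155,0,70],[15,66,-175,0,70],[15,66,-183,0,70],[15,66,-183,0,70]],
  ],
)

```text
time: 2.17
tool_pos: [0.5646, -0.1127, 0.0917]
ee_rot: [-3.14, -0.001, 1.573]
wrist_force: [-0.6, 0.1, -0.1]
width: 0.066
```

Request:
step_arm(
  plan=[
    [[0,0,0,0,40],[0,0,0,0,30],[0,0,0,0,30],[0,0,0,0,30],[0,0,0,0,30],[0,0,0,0,30]],
  ],
)

```text
time: 2.67
tool_pos: [0.567, -0.1144, 0.0946]
ee_rot: [3.136, 0.001, 1.571]
wrist_force: [3.8, 1.6, 3.5]
width: 0.0392
```

```bash
python3 - <<'E'
from h import *
o=robot.get_obs(); print(o["time"],o["tool_pos"],o["ee_rot"],o["wrist_force"],o["wrist_torque"],o["width"],o["joint_positions"])
E
```

```text
2.6667 [ 0.56702839 -0.11438632  0.09455606] [3.13599366e+00 9.96151313e-04 1.57068420e+00] [3.80566516 1.63424693 3.50413124] [ 0.06173729 -0.52110408  0.02636136] 0.039217483164373894 [-2.97481408e-01  1.92326919e-01  1.47445410e+00  6.91682994e-04
  1.46916652e+00 -2.97440300e-01]
```

Request:
step_arm(
  plan=[
    [[1,0,0,-0.12,30],[1,0,0,-0.24,30],[1,0,0,-0.36,30],[1,0,0,-0.48,30],[1,0,0,-0.6,30],[1,0,0,-0.72,30],[1,0,0,-0.84,30],[1,0,0,-0.96,30]],
  ],
)

```text
time: 3.33
tool_pos: [0.5666, -0.1141, 0.0945]
ee_rot: [3.14, -0.001, 0.605]
wrist_force: [-0.5, 0.7, 6.5]
width: 0.0394
```

Request:
step_arm(
  plan=[
    [[0,0,0,-0.08,30],[0,0,0,-0.16,30],[0,0,0,-0.22,30],[0,0,0,-0.28,30],[0,0,0,-0.34,30],[0,0,0,-0.4,30],[0,0,0,-0.43,30],[0,0,0,-0.43,30]],
  ],
)

```text
time: 4.0
tool_pos: [0.5662, -0.114, 0.0945]
ee_rot: [3.141, -0.001, 0.182]
wrist_force: [-0.5, 0.9, 6.8]
width: 0.0396
```

```bash
python3 - <<'E'
from h import *
o=robot.get_obs(); print(o["time"],o["tool_pos"],o["ee_rot"],o["wrist_force"],o["wrist_torque"],o["width"],o["joint_positions"])
E
```

```text
4.0 [ 0.56618119 -0.11402308  0.09448137] [ 3.14074242e+00 -8.83541029e-04  1.81744825e-01] [-0.49200411  0.92876367  6.79125479] [0.1472827  0.31183837 0.60689893] 0.039637266301604225 [-2.96677147e-01  1.93863479e-01  1.47278819e+00 -3.49648319e-04
  1.47376522e+00  1.09240840e+00]
```

Request:
step_arm(
  plan=[
    [[0,0,0,0,75],[0,0,0,0,75],[0,0,0,0,75],[0,0,25,0,80],[0,0,60,0.1,100],[0,0,100,0.22,100],[-5,-20,140,0.34,100],[-15,-60,180,0.46,100]],
  ],
)

```text
time: 4.67
tool_pos: [0.5548, -0.1596, 0.2621]
ee_rot: [3.14, -0.002, 0.651]
wrist_force: [-0.7, -1.2, -0.0]
width: 0.0896
```

Request:
step_arm(
  plan=[
    [[0,0,0,0.12,100],[0,0,0,0.24,100],[0,0,0,0.36,100],[0,0,0,0.48,100],[0,0,0,0.6,100],[0,0,0,0.72,100],[0,0,0,0.84,100],[0,0,0,0.93,100]],
  ],
)

```text
time: 5.33
tool_pos: [0.5539, -0.1611, 0.2583]
ee_rot: [-3.14, -0.001, 1.576]
wrist_force: [-0.4, -0.2, -0.6]
width: 0.0942
```

```bash
python3 - <<'E'
from h import *
snap("wrist")
im,K,T=snap("wrist"); np.savez("pics/w4.npz",im=im,K=K,T=T); print(T[:3,3])
c=im[90:240,280:380]; save("w4.png",cv2.resize(c,None,fx=4,fy=4,interpolation=cv2.INTER_CUBIC))
E
```

```text
[ 0.5528564  -0.09447508  0.43819049]
```

View pics/w4.png

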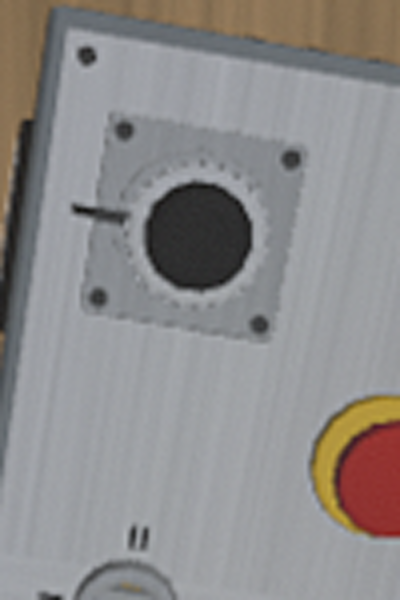

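Pointer (at 115,213) lines up with the bar (80,208): ring locked. Now to the key block.

Request:
step_arm(
  plan=[
    [[0,40,0,0,100],[0,80,0,0,100],[0,120,0,0,100],[0,160,0,0,100],[0,200,0,0,100],[0,240,0,0,100],[0,280,0,0,100],[0,320,0,0,100]],
  ],
)

```text
time: 6.1
tool_pos: [0.5537, 0.1608, 0.2588]
ee_rot: [-3.141, 0.0, 1.568]
wrist_force: [0.4, -0.6, 0.0]
width: 0.0941
```

Request:
step_arm(
  plan=[
    [[0,30,0,0,100],[0,55,0,0,100],[0,60,0,0,100],[0,60,0,0,100],[0,60,0,0,100]],
  ],
)

```text
time: 6.52
tool_pos: [0.5542, 0.2184, 0.2587]
ee_rot: [-3.141, 0.001, 1.57]
wrist_force: [0.0, -0.1, -0.9]
width: 0.0938
```

```bash
python3 - <<'E'
from h import *
snap("wrist")
im,K,T=snap("wrist"); np.savez("pics/w5.npz",im=im,K=K,T=T); print(T[:3,3])
c=im[0:270,220:490]; save("w5.png",cv2.resize(c,None,fx=2.2,fy=2.2,interpolation=cv2.INTER_CUBIC))
E
```

```text
[0.5536963  0.28467164 0.43872087]
```

View pics/w5.png

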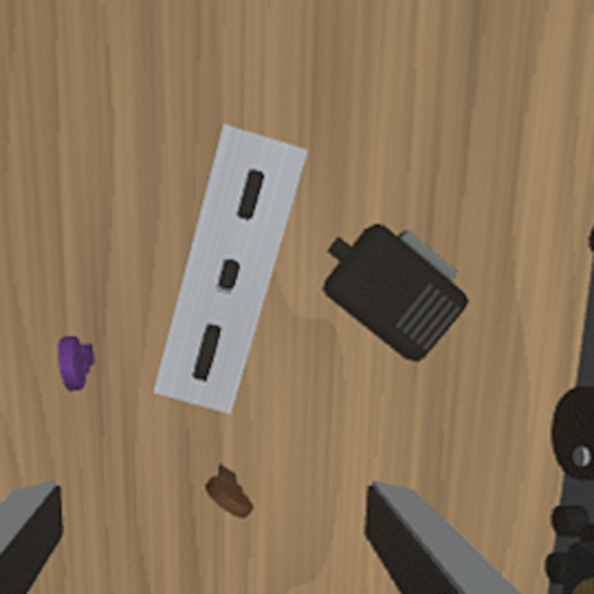

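```bash
python3 - <<'E'
from h import *
d=np.load("pics/w5.npz"); im,K,T=d["im"],d["K"],d["T"]
g=cv2.cvtColor(im,cv2.COLOR_RGB2GRAY)
x0,y0=285,50; m=(g[y0:195,x0:365]<75).astype(np.uint8)
cs,_=cv2.findContours(m,cv2.RETR_EXTERNAL,cv2.CHAIN_APPROX_NONE)
ks=[]
for c in cs:
    if cv2.contourArea(c)<40: continue
    r=cv2.minAreaRect(c+np.array([[x0,y0]])); 
    b=cv2.boxPoints(r); 
    for h in (.083,.088):
        B=np.array([onz(K,T,p,h)[:2] for p in b]); e=[B[1]-B[0],B[2]-B[1]]; e.sort(key=np.linalg.norm)
        print(h,B.mean(0),[np.linalg.norm(q) for q in e],"long dir",np.arctan2(-e[1][0],e[1][1])%np.pi)
# block
hsv=cv2.cvtColor(im,cv2.COLOR_RGB2HSV); m=((hsv[...,1]<45)&(hsv[...,2]>110)).astype(np.uint8)
m=cv2.morphologyEx(m,cv2.MORPH_CLOSE,np.ones((3,3)))
cs,_=cv2.findContours(m[:,:370],cv2.RETR_EXTERNAL,cv2.CHAIN_APPROX_NONE); c=max((q for q in cs if cv2.pointPolygonTest(q,(318,105),False)>=0),key=cv2.contourArea)
r=cv2.minAreaRect(c); B=np.array([onz(K,T,p,.045)[:2] for p in cv2.boxPoints(r)])
e=sorted([B[1]-B[0],B[2]-B[1]],key=np.linalg.norm);yaw=np.arctan2(-e[1][0],e[1][1]); 
if abs(yaw)>1.57: yaw-=np.sign(yaw)*np.pi
print("block",B.mean(0),[np.linalg.norm(q) for q in e],yaw)
for k in(-.046,0,.046): print(B.mean(0)+k*np.array([-np.sin(yaw),np.cos(yaw)]))
s=np.load("pics/side0.npz"); c=s["im"][215:315,200:320]; a=cv2.resize(c,None,fx=5,fy=5,interpolation=cv2.INTER_CUBIC)
s=np.load("pics/scene0.npz"); c=s["im"][220:320,290:400]; b=cv2.resize(c,(600,500),interpolation=cv2.INTER_CUBIC)
save("keys.png",cv2.resize(np.hstack([a,b]),(800,333)))
E
```

```text
0.083 [0.54934327 0.24861885] [np.float64(0.007949223710633137), np.float64(0.031333709469458425)] long dir 2.856958742205528
0.088 [0.54940446 0.2491256 ] [np.float64(0.007837489703023004), np.float64(0.030893283956256068)] long dir 2.856958742205529
0.083 [0.56187536 0.29235529] [np.float64(0.008045262409124227), np.float64(0.015076160741300939)] long dir 2.891131256192661
0.088 [0.56176039 0.29224729] [np.float64(0.007932178484961394), np.float64(0.014864250758600669)] long dir 2.8911312561926663
0.083 [0.57322296 0.33426441] [np.float64(0.007678915306387976), np.float64(0.024662537586348256)] long dir 2.8563011624446073
0.088 [0.57294849 0.33356733] [np.float64(0.0075709807441572755), np.float64(0.02431588182942527)] long dir 2.856301162444609
block [0.56076889 0.29211875] [np.float64(0.0521418795819128), np.float64(0.16655939912412995)] -0.29917358316140225
[0.54721129 0.24816205]
[0.56076889 0.29211875]
[0.5743265  0.33607545]
```

View pics/keys.png

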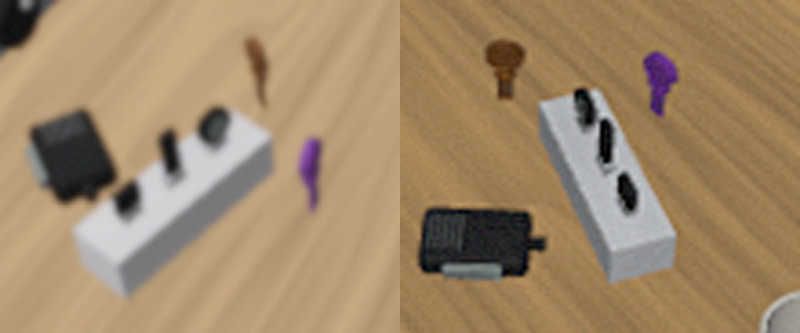

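Round key is the near (-y) one (in the views at (213,125) left and (585,105) right; crop w5 (207,352)), with a 31 mm wide head and row yaw ≈ -0.29.

Request:
step_arm(
  plan=[
    [[-2,10,-30,-0.1,50],[-5,29,-70,-0.2,50],[-5,29,-100,-0.29,50],[-5,29,-100,-0.29,50],[-5,29,-100,-0.29,50],[-5,29,-100,-0.29,50]],
  ],
)

```text
time: 7.12
tool_pos: [0.5506, 0.2471, 0.1615]
ee_rot: [3.139, -0.002, 1.281]
wrist_force: [-0.0, -0.2, 0.8]
width: 0.0578
```

```bash
python3 - <<'E'
from h import *
o=robot.get_obs(); print(o["tool_pos"],o["ee_rot"],o["wrist_force"],o["wrist_torque"])
im,K,T=snap("wrist"); save("w6.png",im)
o=robot.get_obs(); print(o["tool_pos"],o["ee_rot"])
E
```

```text
[0.55060918 0.24708963 0.16149221] [ 3.13868728e+00 -1.59898721e-03  1.28079814e+00] [-0.00889712 -0.16251204  0.78283512] [-0.01658494  0.00699868 -0.09630647]
[0.55120451 0.24742855 0.16264067] [ 3.13683751e+00 -3.04064542e-03  1.28060276e+00]
```

Request:
step_arm(
  plan=[
    [[-2,0,-40,0,45],[-2,0,-75,0,40],[-2,0,-95,0,35],[-2,0,-107,0,30],[-2,0,-107,0,30],[-2,0,-107,0,30],[-2,0,-107,0,25]],
  ],
)

```text
time: 7.75
tool_pos: [0.5495, 0.2485, 0.0554]
ee_rot: [3.137, -0.003, 1.281]
wrist_force: [0.2, -0.7, 0.4]
width: 0.025
```

Request:
step_arm(
  plan=[
    [[0,0,0,0,15],[0,0,0,0,10],[0,0,0,0,5],[0,0,0,0,3],[0,0,0,0,3],[0,0,0,0,3]],
  ],
)

```text
time: 8.25
tool_pos: [0.5494, 0.248, 0.0538]
ee_rot: [3.137, -0.002, 1.281]
wrist_force: [4.4, -0.6, 3.3]
width: 0.0091
```

```bash
python3 - <<'E'
from h import *
o=robot.get_obs(); print(o["tool_pos"],o["ee_rot"],o["wrist_force"],o["wrist_torque"],o["width"])
E
```

```text
[0.54940535 0.24795939 0.05380924] [ 3.13663714e+00 -2.01274313e-03  1.28061485e+00] [ 4.41047371 -0.64343494  3.31765854] [-0.27776121 -0.98574177  0.03319791] 0.009112298619908036
```

Request:
step_arm(
  plan=[
    [[1,0,3,0,3],[1,0,12,0,3],[1,0,24,0,3],[1,0,36,0,3],[1,0,60,0,3],[1,0,100,0,3],[1,0,140,0,3],[1,0,165,0,3]],
  ],
)

```text
time: 8.92
tool_pos: [0.5474, 0.2486, 0.2202]
ee_rot: [-3.141, -0.001, 1.282]
wrist_force: [0.4, -0.1, 1.0]
width: 0.0094
```

```bash
python3 - <<'E'
from h import *
o=robot.get_obs(); print(o["tool_pos"],o["ee_rot"],o["wrist_force"],o["wrist_torque"],o["width"],o["joint_positions"])
E
```

```text
[0.54737708 0.24858076 0.22019671] [-3.14084117e+00 -1.37576449e-03  1.28155322e+00] [ 0.36465628 -0.13533036  1.01164741] [ 0.05117222 -0.01126996  0.01368391] 0.009353069926757905 [3.31083705e-01 1.99571828e-01 1.21528839e+00 1.57535065e-03
 1.72654399e+00 6.20570804e-01]
```

Request:
step_arm(
  plan=[
    [[0,-35,0,0.12,3],[0,-70,0,0.24,3],[0,-105,0,0.36,3],[0,-140,0,0.48,3],[0,-175,0,0.6,3],[0,-210,0,0.72,3],[0,-245,0,0.84,3],[0,-280,0,0.96,3]],
  ],
)

```text
time: 9.58
tool_pos: [0.5464, -0.0322, 0.2156]
ee_rot: [-3.139, -0.005, 2.246]
wrist_force: [1.2, 0.7, -0.9]
width: 0.0091
```

Request:
step_arm(
  plan=[
    [[0,-35,0,0.12,3],[0,-70,0,0.24,3],[0,-105,0,0.36,3],[0,-140,0,0.48,3],[0,-175,0,0.6,3],[0,-200,0,0.7,3],[-2,-209,0,0.746,3],[-2,-209,0,0.746,3]],
  ],
)

```text
time: 10.25
tool_pos: [0.5446, -0.242, 0.2149]
ee_rot: [3.139, -0.005, 2.983]
wrist_force: [-0.7, -0.2, -0.2]
width: 0.0089
```

Request:
step_arm(
  plan=[
    [[0,0,0,0,3],[0,0,0,0,3],[0,0,0,0,3]],
  ],
)

```text
time: 10.5
tool_pos: [0.5463, -0.2391, 0.2168]
ee_rot: [3.14, -0.001, 2.987]
wrist_force: [0.3, -1.3, -1.0]
width: 0.009
```

```bash
python3 - <<'E'
from h import *
o=robot.get_obs(); print(o["tool_pos"],o["ee_rot"],o["wrist_force"],o["width"],o["joint_positions"])
a,K,T=snap("scene"); b,K2,T2=snap("side"); w,K3,T3=snap("wrist")
print(proj(K,T,[.5459,-.2409,.088]),proj(K2,T2,[.5459,-.2409,.088]))
for n,i,k,t in(("s7",a,K,T),("d7",b,K2,T2),("w7",w,K3,T3)): np.savez("pics/"+n+".npz",im=i,K=k,T=t)
save("w7.png",w)
o=robot.get_obs(); print(o["tool_pos"],o["ee_rot"])
E
```

```text
[ 0.54625107 -0.2390892   0.21683719] [ 3.14036075e+00 -9.21584644e-04  2.98674056e+00] [ 0.26747063 -1.26020044 -0.99357205] 0.008950346837503417 [-5.08129634e-01  1.90090216e-01  1.23298496e+00  8.46358309e-04
  1.71980831e+00 -1.92394818e+00]
[261.73332655 161.1281102 ] [333.18920509 157.65344039]
[ 0.54643992 -0.23957029  0.21725525] [3.14125076e+00 6.15557551e-05 2.98696786e+00]
```

View pics/w7.png

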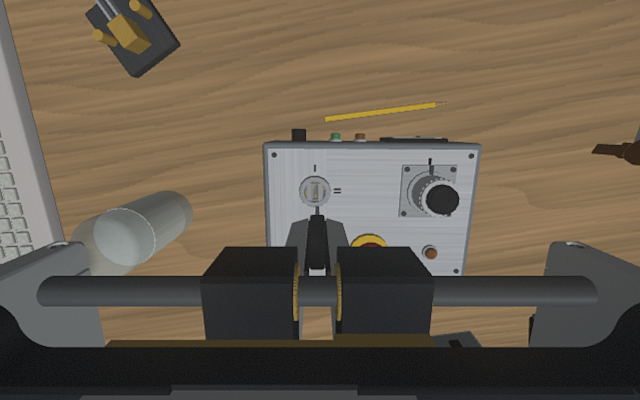

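Lock at (315,191), blade tip around (317,210), ring pointer at its mark (430,162). Zooming to measure tip versus mouth.

```bash
python3 - <<'E'
from h import *
d=np.load("pics/w7.npz"); im,K,T=d["im"],d["K"],d["T"]
c=im[160:250,280:350]; save("w7c.png",cv2.resize(c,None,fx=6.5,fy=6.5,interpolation=cv2.INTER_CUBIC))
g=cv2.cvtColor(im,cv2.COLOR_RGB2GRAY)
m=(g[180:225,415:465]<60).astype(np.uint8);n,l,s,cc=cv2.connectedComponentsWithStats(m);k=1+np.argmax(s[1:,4]);print("plug",onz(K,T,cc[k]+[415,180],.13))
print("lock proj",proj(K,T,[.5459,-.2409,.088]),"tcp axis at z .174",proj(K,T,[.5464,-.2393,.174]))
E
```

```text
plug [ 0.56314346 -0.11666011  0.13      ]
lock proj [315.3160158 192.113369 ] tcp axis at z .174 [316.74728325 214.25690198]
```

View pics/w7c.png

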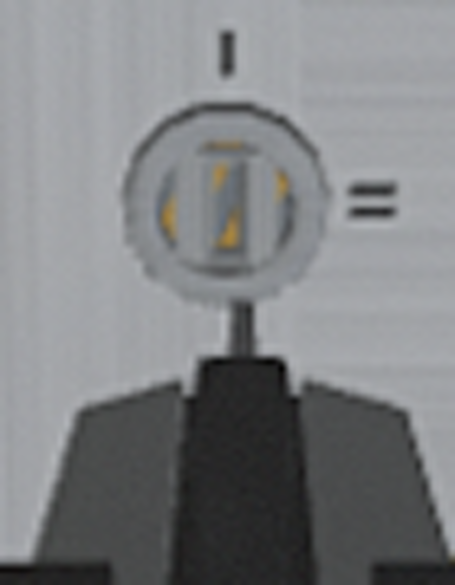

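```bash
python3 - <<'E'
from h import *
d=np.load("pics/w7.npz"); im,K,T=d["im"],d["K"],d["T"]
M=onz(K,T,(280+229/6.5,160+200/6.5),.088); print("mouth",M)
ax=np.array([np.cos(2.987),np.sin(2.987)]); ay=np.array([np.sin(2.987),-np.cos(2.987)])
for z in(.171,.174,.177):
    t=onz(K,T,(280+243/6.5,160+300/6.5),z)[:2]-.007*ax; e=M[:2]-t; print(z,"tip",t,"to go",e*1e3,"along tool x,y",e@ax*1e3,e@ay*1e3)
E
```

```text
mouth [ 0.5443449  -0.24075623  0.088     ]
0.171 tip [ 0.54727882 -0.23890674] to go [-2.93391969 -1.84949196] along tool x,y 2.614150370718248 -2.2791935184177414
0.174 tip [ 0.54647637 -0.23878907] to go [-2.13147599 -1.96715537] along tool x,y 1.8031588100951041 -2.2718953392376458
0.177 tip [ 0.54567393 -0.23867141] to go [-1.32903228 -2.08481878] along tool x,y 0.9921672494718458 -2.26459716005756
```

Request:
step_arm(
  plan=[
    [[-1,-2,-30,0,3],[-1,-2,-55,0,3],[-1,-2,-70,0,3],[-1,-2,-78,0,3],[-1,-2,-78,0,3],[-1,-2,-78,0,3],[-1,-2,-78,0,3]],
  ],
)

```text
time: 11.23
tool_pos: [0.5462, -0.243, 0.1409]
ee_rot: [-3.141, 0.003, 2.986]
wrist_force: [-0.2, -0.6, -0.8]
width: 0.0088
```

```bash
python3 - <<'E'
from h import *
o=robot.get_obs(); print(o["tool_pos"],o["ee_rot"],o["wrist_force"],o["wrist_torque"])
im,K,T=snap("wrist");np.savez("pics/w8.npz",im=im,K=K,T=T)
o=robot.get_obs(); print(o["tool_pos"],o["ee_rot"])
print("lock old",proj(K,T,[.5459,-.2409,.088]),"tip",proj(K,T,o["tool_pos"]-[0,0,.043]))
c=im[150:250,270:360]; save("w8c.png",cv2.resize(c,None,fx=6,fy=6,interpolation=cv2.INTER_CUBIC))
E
```

```text
[ 0.5461895  -0.2429814   0.14093478] [-3.14064211e+00  2.85839147e-03  2.98599941e+00] [-0.22149919 -0.63303356 -0.75342955] [ 0.08468782 -0.01790208 -0.00631928]
[ 0.54626845 -0.24312137  0.14112958] [-3.14048742  0.00328531  2.98590722]
lock old [319.11175359 210.17332264] tip [316.62089153 214.36536344]
```

View pics/w8c.png

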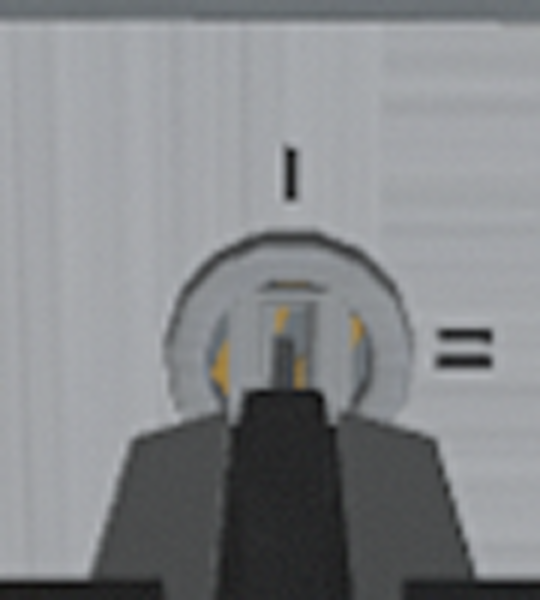

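Blade front edge at crop (283,335), slot centre col 291, slot front end row ≈302, bezel 165–413 cols, top row ~232.

```bash
python3 - <<'E'
from h import *
d=np.load("pics/w8.npz"); K,T=d["K"],d["T"]
f=lambda u,v:(270+u/6,150+v/6)
ya=2.986;ax=np.array([np.cos(ya),np.sin(ya)]); ay=np.array([np.sin(ya),-np.cos(ya)])
S=onz(K,T,f(291,302),.088)[:2]-.00775*ax
B=onz(K,T,f(289,232),.089)[:2]-.018*ax
W=(onz(K,T,f(413,350),.089)-onz(K,T,f(165,350),.089))[:2]; print("bezel width",np.linalg.norm(W))
for z in(.096,.098,.100):
    t=onz(K,T,f(283,335),z)[:2]-.007*ax
    print(z,"slot-tip tool x,y",(S-t)@ax*1e3,(S-t)@ay*1e3,"bezel",(B-t)@ax*1e3,(B-t)@ay*1e3,"world",(S-t)*1e3)
print(S,B,ax,ay)
E
```

```text
bezel width 0.03567078799985686
0.096 slot-tip tool x,y 1.9777747058424195 1.138840615632781 bezel 2.185307163491707 0.820105594807266 world [-1.77740177  1.43157035]
0.098 slot-tip tool x,y 1.4330549142687568 1.1389794522314944 bezel 1.6405873719180448 0.8202444314059796 world [-1.23924076  1.34729467]
0.1 slot-tip tool x,y 0.8883351226950899 1.1391182888301807 bezel 1.0958675803443778 0.8203832680046657 world [-0.70107974  1.26301899]
[ 0.54477026 -0.24128736] [ 0.54451585 -0.24157008] [-0.98791986  0.15496562] [0.15496562 0.98791986]
```

Request:
step_arm(
  plan=[
    [[-1.2,1.2,0,0,3],[-1.2,1.2,-4,0,3],[-1.2,1.2,-8,0,3],[-1.2,1.2,-10,0,3],[-1.2,1.2,-12,0,3],[-1.2,1.2,-14,0,3],[-1.2,1.2,-14,0,3]],
  ],
)

```text
time: 11.87
tool_pos: [0.5449, -0.2417, 0.1249]
ee_rot: [-3.142, 0.002, 2.986]
wrist_force: [3.5, -0.7, -0.4]
width: 0.0088
```

```bash
cat > o.py <<'E'
from h import *
o=robot.get_obs(); np.set_printoptions(precision=4,suppress=True)
print(o["time"],o["tool_pos"],o["ee_rot"],o["wrist_force"],o["wrist_torque"],o["width"],o["joint_positions"][5])
E
python3 o.py
```

```text
11.8667 [ 0.5449 -0.2417  0.1249] [-3.1415  0.0021  2.9858] [ 3.4622 -0.7158 -0.4366] [-0.0733 -0.8186  0.0286] 0.008839407079657266 -1.9280097846993196
```

Blade is in the mouth (~6 mm). Down to the first disc, easing the side force.

Request:
step_arm(
  plan=[
    [[0.7,0,-1,0,3],[0.7,0,-2,0,3],[0.7,0,-3,0,3],[0.7,0,-3,0,3]],
  ],
)

```text
time: 12.2
tool_pos: [0.5451, -0.2416, 0.1226]
ee_rot: [-3.142, 0.001, 2.986]
wrist_force: [2.8, -0.5, 3.2]
width: 0.0089
```

```bash
python3 o.py
```

```text
12.2 [ 0.5451 -0.2416  0.1226] [-3.1415  0.001   2.9858] [ 2.842  -0.5019  3.1752] [ 0.0292 -0.5093  0.057 ] 0.008913206445181643 -1.9274433191347686
```

Request:
step_arm(
  plan=[
    [[0.5,0,-1,0.1,3],[0.5,0,-1.5,0.2,3],[0.5,0,-2,0.3,3],[0.5,0,-2,0.35,3],[0.5,0,-2,0.4,3],[0.5,0,-2,0.44,3],[0.5,0,-2,0.48,3],[0.5,0,-2,0.48,3]],
  ],
)

```text
time: 12.87
tool_pos: [0.5455, -0.2423, 0.1225]
ee_rot: [-3.139, 0.001, -2.816]
wrist_force: [0.6, -0.5, 8.2]
width: 0.009
```

```bash
python3 o.py
```

```text
12.8667 [ 0.5455 -0.2423  0.1225] [-3.139   0.0009 -2.8164] [ 0.5661 -0.4837  8.1797] [0.0488 0.0517 0.0203] 0.00897441328052425 -2.4082874498761404
```

No drop anticlockwise at 0.48; going clockwise.

Request:
step_arm(
  plan=[
    [[0,0,0,-0.12,3],[0,0,0,-0.24,3],[0,0,0,-0.36,3],[0,0,0,-0.48,3],[0,0,0,-0.6,3],[0,0,0,-0.72,3],[0,0,0,-0.84,3],[0,0,0,-0.9,3]],
  ],
)

```text
time: 13.53
tool_pos: [0.5452, -0.2416, 0.1202]
ee_rot: [-3.141, 0.0, 2.561]
wrist_force: [0.5, 0.3, 0.3]
width: 0.0087
```

Request:
step_arm(
  plan=[
    [[0,0,0,-0.03,3],[0,0,0,-0.06,3],[0,0,0,-0.06,3]],
  ],
)

```text
time: 13.78
tool_pos: [0.5452, -0.2416, 0.1199]
ee_rot: [-3.142, -0.0, 2.505]
wrist_force: [1.2, -0.1, 0.6]
width: 0.0088
```

```bash
python3 o.py
```

```text
13.7833 [ 0.5452 -0.2416  0.1199] [-3.1415 -0.      2.5052] [ 1.2274 -0.1229  0.6191] [-0.0915 -0.4844  0.0047] 0.008803800229193012 -1.4465573731690993
```

Dropped. On down to the second disc.

Request:
step_arm(
  plan=[
    [[0,0,-1.5,0,3],[0,0,-3,0,3],[0,0,-4.5,0,3],[0,0,-6,0,3],[0,0,-6,0,3]],
  ],
)

```text
time: 14.2
tool_pos: [0.5453, -0.2416, 0.1147]
ee_rot: [-3.142, 0.0, 2.506]
wrist_force: [0.9, 0.0, 3.2]
width: 0.009
```

```bash
python3 o.py
```

```text
14.2 [ 0.5453 -0.2416  0.1147] [-3.1416  0.0004  2.506 ] [0.8776 0.0087 3.1858] [ 0.0599 -0.2923 -0.0357] 0.008950205163416597 -1.4472605075975928
```

Request:
step_arm(
  plan=[
    [[0,0,-1,0.12,3],[0,0,-1.5,0.24,3],[0,0,-1.5,0.36,3],[0,0,-1.5,0.48,3],[0,0,-1.5,0.6,3],[0,0,-1.5,0.72,3],[0,0,-1.5,0.82,3],[0,0,-1.5,0.88,3]],
  ],
)

```text
time: 14.87
tool_pos: [0.5454, -0.2422, 0.114]
ee_rot: [-3.14, 0.001, -2.893]
wrist_force: [0.9, 0.7, 3.8]
width: 0.009
```

Request:
step_arm(
  plan=[
    [[0,0,0,0.04,3],[0,0,0,0.08,3],[0,0,0,0.08,3]],
  ],
)

```text
time: 15.12
tool_pos: [0.5453, -0.2423, 0.1133]
ee_rot: [-3.14, -0.0, -2.817]
wrist_force: [2.3, -1.9, 3.5]
width: 0.0091
```

```bash
python3 o.py
```

```text
15.1167 [ 0.5453 -0.2423  0.1133] [-3.14   -0.     -2.8171] [ 2.2602 -1.9086  3.4671] [-0.2598 -0.2554 -0.0635] 0.009102266212608262 -2.4076679935518914
```

Request:
step_arm(
  plan=[
    [[0,0,-1,0,3],[0,0,-2,0,3],[0,0,-3,0,3],[0,0,-4,0,3],[0,0,-4,0,3]],
  ],
)

```text
time: 15.53
tool_pos: [0.5453, -0.2422, 0.1083]
ee_rot: [-3.141, -0.0, -2.818]
wrist_force: [1.1, -3.6, 1.8]
width: 0.0086
```

```bash
python3 o.py
```

```text
15.5333 [ 0.5453 -0.2422  0.1083] [-3.1405 -0.0003 -2.818 ] [ 1.0657 -3.6297  1.8247] [-0.7579 -0.3351 -0.0475] 0.008560352075535679 -2.406771349416281
```

Through both discs. Back to rest angle, then down.

Request:
step_arm(
  plan=[
    [[0,-0.7,0,-0.12,3],[0,-0.7,0,-0.24,3],[0,-0.7,0,-0.36,3],[0,-0.7,0,-0.48,3],[0,-0.7,-1,-0.48,3],[0,-0.7,-2,-0.48,3],[0,-0.7,-3,-0.48,3],[0,-0.7,-3,-0.48,3]],
  ],
)

```text
time: 16.2
tool_pos: [0.5452, -0.242, 0.1051]
ee_rot: [3.141, -0.0, 2.987]
wrist_force: [1.3, -1.2, 0.8]
width: 0.0089
```

```bash
python3 o.py
```

```text
16.2 [ 0.5452 -0.242   0.1051] [ 3.1411 -0.0004  2.9875] [ 1.2871 -1.1812  0.8291] [-0.416  -0.4276 -0.0317] 0.008933602325241785 -1.929724200145418
```

Request:
step_arm(
  plan=[
    [[0,0,-1.5,0,3],[0,0,-3,0,3],[0,0,-4.5,0,3],[0,0,-6,0,3],[0,0,-7.5,0,3],[0,0,-9,0,3],[0,0,-10,0,3],[0,0,-10,0,3]],
  ],
)

```text
time: 16.87
tool_pos: [0.5453, -0.2421, 0.0967]
ee_rot: [3.141, 0.0, 2.986]
wrist_force: [-0.9, -1.1, 7.2]
width: 0.0091
```

```bash
python3 o.py
```

```text
16.8667 [ 0.5453 -0.2421  0.0967] [3.1414 0.0004 2.9859] [-0.9054 -1.0671  7.1607] [-0.054   0.024   0.0309] 0.009089619926756921 -1.9281478913400925
```

Home (stop at the predicted height, 7 N). Turning clockwise.

Request:
step_arm(
  plan=[
    [[0,0,0,-0.11,3],[0,0,0,-0.22,3],[0,0,0,-0.33,3],[0,0,0,-0.44,3],[0,0,0,-0.55,3],[0,0,0,-0.66,3],[0,0,0,-0.77,3],[0,0,0,-0.88,3]],
  ],
)

```text
time: 17.53
tool_pos: [0.5456, -0.2414, 0.0967]
ee_rot: [3.14, -0.0, 2.101]
wrist_force: [0.2, 0.9, 7.1]
width: 0.0084
```

Request:
step_arm(
  plan=[
    [[0,0,0,-0.11,3],[0,0,0,-0.22,3],[0,0,0,-0.33,3],[0,0,0,-0.44,3],[0,0,0,-0.55,3],[0,0,0,-0.64,3],[0,0,0,-0.7,3],[0,0,0,-0.7,3]],
  ],
)

```text
time: 18.2
tool_pos: [0.5463, -0.2412, 0.0967]
ee_rot: [3.139, -0.002, 1.405]
wrist_force: [1.7, 0.5, 6.1]
width: 0.0088
```

```bash
python3 o.py
```

```text
18.2 [ 0.5463 -0.2412  0.0967] [ 3.1393 -0.0018  1.4048] [1.712  0.5351 6.0771] [ 0.256  -0.3395  0.139 ] 0.008809073617366018 -0.34639337721088986
```

Request:
step_arm(
  plan=[
    [[0,0,0,-0.04,3],[0,0,0,-0.08,3],[0,0,0,-0.12,3],[0,0,0,-0.12,3]],
  ],
)

```text
time: 18.53
tool_pos: [0.5464, -0.2412, 0.0968]
ee_rot: [3.139, -0.002, 1.286]
wrist_force: [2.0, 1.6, 6.5]
width: 0.0091
```

Request:
step_arm(
  plan=[
    [[0,0,0,-0.03,3],[0,0,0,-0.06,3],[0,0,0,-0.06,3],[0,0,0,-0.06,3]],
  ],
)

```text
time: 18.87
tool_pos: [0.5464, -0.2412, 0.0968]
ee_rot: [3.139, -0.002, 1.227]
wrist_force: [2.6, 0.0, 6.2]
width: 0.0087
```

```bash
python3 o.py
```

```text
18.8667 [ 0.5464 -0.2412  0.0968] [ 3.1393 -0.0023  1.2269] [2.5577 0.0002 6.2488] [ 0.2014 -0.3142  0.23  ] 0.008736608715454803 -0.16839997158585443
```

Request:
step_arm(
  plan=[
    [[0,0,0,-0.03,3],[0,0,0,-0.05,3],[0,0,0,-0.05,3],[0,0,0,-0.05,3]],
  ],
)

```text
time: 19.2
tool_pos: [0.5465, -0.2412, 0.0967]
ee_rot: [3.139, -0.002, 1.177]
wrist_force: [1.9, 1.4, 6.9]
width: 0.0091
```

```bash
python3 o.py; python3 - <<'E'
from h import *
im,K,T=snap("wrist");np.savez("pics/w9.npz",im=im,K=K,T=T)
print(robot.get_obs()["wrist_torque"])
E
```

```text
19.2 [ 0.5465 -0.2412  0.0967] [ 3.1393 -0.0024  1.177 ] [1.9332 1.3534 6.9098] [ 0.187  -0.3792  0.2531] 0.009113377347931436 -0.11852436380967266
[ 0.15472509 -0.39133258  0.18848096]
```

Request:
step_arm(
  plan=[
    [[0,0,0,-0.03,3],[0,0,0,-0.06,3],[0,0,0,-0.06,3],[0,0,0,-0.06,3]],
  ],
)

```text
time: 19.58
tool_pos: [0.5465, -0.2412, 0.0967]
ee_rot: [3.139, -0.003, 1.117]
wrist_force: [0.9, 1.0, 6.4]
width: 0.0091
```

```bash
python3 o.py; python3 - <<'E'
from h import *
t=[]
for i in range(8):
    im,K,T=snap("wrist"); t.append(robot.get_obs()["wrist_torque"][2])
print(np.mean(t),np.std(t)); np.savez("pics/w10.npz",im=im,K=K,T=T)
c=im[120:270,240:400]; save("w10.png",cv2.resize(c,None,fx=4,fy=4,interpolation=cv2.INTER_CUBIC))
E
```

```text
19.5833 [ 0.5465 -0.2412  0.0967] [ 3.1394 -0.0026  1.1173] [0.8598 0.9789 6.4318] [ 0.2825 -0.3739  0.2985] 0.00914307533990907 -0.05878904117823121
0.327263058353385 0.020551069295282366
```

View pics/w10.png

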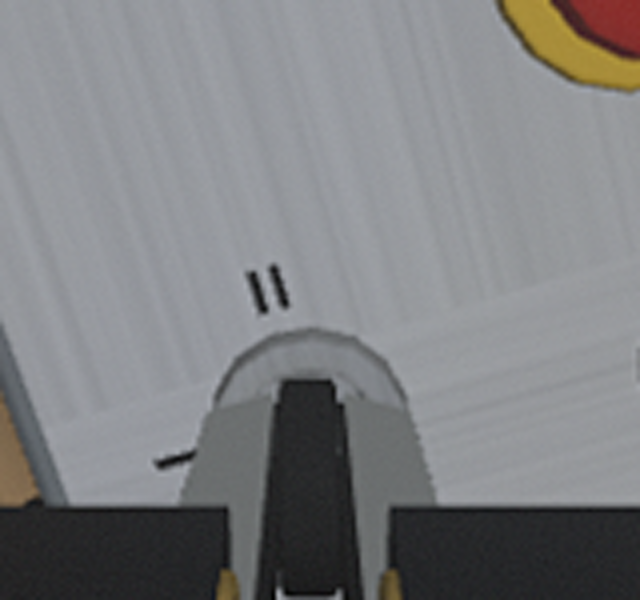

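Key head gripped, blade pointing just past the double bar (≈1.7 rad plus windup). One small extra turn to confirm the stop.

Request:
step_arm(
  plan=[
    [[0,0,0,-0.04,3],[0,0,0,-0.04,3],[0,0,0,-0.04,3],[0,0,0,-0.04,3],[0,0,0,-0.04,3],[0,0,0,-0.04,3]],
  ],
)

```text
time: 20.48
tool_pos: [0.5465, -0.2412, 0.0967]
ee_rot: [3.14, -0.003, 1.078]
wrist_force: [1.6, -0.2, 6.5]
width: 0.0088
```

```bash
python3 - <<'E'
from h import *
t=[];f=[]
for i in range(8):
    snap("wrist"); o=robot.get_obs(); t.append(o["wrist_torque"][2]); f.append(o["wrist_force"])
print(np.mean(t),np.std(t),np.mean(f,0),o["ee_rot"],o["tool_pos"],o["width"],o["time"])
E
```

```text
0.4506334793011071 0.021295497224302618 [2.1017327  0.42512184 5.98932105] [ 3.13954792e+00 -2.60080638e-03  1.07763692e+00] [ 0.54648033 -0.24117479  0.09672497] 0.008755201467778721 20.8833
```

The torque rises steeply (0.22, 0.33, then 0.45 N m), so the key is on the hard stop and held there. Handing in.

```bash
python3 -c "
from bench import robot
print(robot.close_job())"
```

```text
the job is handed in; nothing more can be done
None
```

The job is handed in at about 21 s of the 72 s allowed, with the gripper still holding the turned key. The hand-in gave no verdict, and the switch angle can't be read directly.

- **Link plug ring:** turned clockwise to its stop, where the wrist torque reached 0.6 N m. The next picture showed the pointer at the black bar.
- **Key insertion:** I took the round-headed key from the -y end of the block and worked it past both sticky discs, the first clockwise and the second anticlockwise. It seated at the height expected for fully home, with about 7 N of push.
- **Key turn:** the tool turned about 1.9 rad clockwise, roughly 1.7 rad of key travel plus wind-up. Over the last steps the torque rose from about 0.22 to 0.33 to 0.45 N m. That is far steeper than the spring alone, so the key is on the stop.
- **Disagreement:** two wrist-camera estimates of the lock and plug differed by 1.5–4 mm between tool angles. I corrected the key's position from a close-up before inserting it, and it entered without vertical force.
- **Not checked at the end:** I took no final picture of the other two keys, the look-alikes or the bystanders. I saw no force readings that suggested touching any of them.

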